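Clamp a heat sink with four clicks of a ratchet lever

ROBOT

A 6-joint arm with a two-finger parallel gripper is mounted at the origin on the work surface. World frame = base frame: x ahead of the robot, y to its left, z up, the work surface at z = 0. Lengths are in m, angles in degrees, forces in N, time in s.
With the tool pointing down it reaches from about 0.375 to 0.9 m from the base axis. Payload 3.1 kg.
Tool frame: the origin (TCP) lies at the very end of the fingers, on their centre line; the grasp point (between the pads) lies 19 mm behind it (grip_depth is the distance from the TCP to the grasp point, in m); z points along the fingers, y is the line along which they close (so a half turn about z gives the same grasp; the last joint's range is limited). The gripper opens to 87 mm and grips with 3 to 60 N. Pads are 19 mm wide; open, the fingers measure 117 mm over their backs; the gripper's body (75 mm by 190 mm) begins 51 mm behind the grasp point.
Start: joints at [-73.31, 30.224, 82.088, -0, 67.689, -10.227], TCP at [0.283, -0.557, 0.223] pointing down, gripper open.
Joint ranges: [-176.69, 176.69], [-43.24, 126.21], [12.49, 139.97], [-82, 262], [0, 151.66], [-163.58, 163.58]. Speed limits (degrees/s): [159.86, 159.86, 180, 180, 180, 180].

INTERFACE

Orientations are given as [roll, pitch, yaw] about the fixed x, y, z axes, in that order (R = Rz(yaw) Ry(pitch) Rx(roll)).
In Python, from plant import move_ptp, servo_line, set_joints, command_gripper, hold, ik, observe, camera, MotionError, sign_off, grip_depth gives the robot as it stands. Calls block until the motion is done:
- move_ptp(position, orientation): joint-space move of the TCP to a pose.
- servo_line(position, frame=None, rate=0.15, contact_N=None): straight line of the TCP; frame=None keeps the orientation; rate is the mean speed in m/s. With contact_N (N) it stops when the force on the tool has changed by that much, and returns True; else False.
- set_joints(angles): joint-space move.
- command_gripper(opening): finger opening in m; the grip force is fixed at half the most; returns when the fingers have stopped.
- hold(seconds).
- ik(position, orientation): joint angles nearest the present ones, or None.
- observe(): the state.
- camera(name): name is "side" or "top" or "wrist"; returns a dict with "color" (420x560x3 uint8, blue, green, red), "fx", "fy", "cx", "cy" (pixels), "dist" ([k1, k2, p1, p2, k3] as OpenCV has them; the pictures are not rectified), "world_from_camera" (4x4, takes a point from camera to world coordinates). Camera axes: x right, y down, z forward; pixel columns grow to the right and rows downward; lengths in m; the calibration is good to about 2 mm. A picture is of the moment at which its call begins. There is no depth.
A pose or a line that the arm cannot do raises MotionError and nothing moves.
- sign_off(): hands the job in; it is judged then, once.
The state is a dict: "time_s": time; "joints": joint angles; "qvel": joint speeds; "joint_efforts": joint torques, N m; "tool_pos": TCP position; "tool_rot": TCP orientation; "contact_force": force on the tool from outside, world axes, zero at the start; "ft_torque": the same for the moment, N m; "opening": finger opening in m; "grip_force": force on a finger pad.
Only numpy, scipy, OpenCV 4.12 (cv2) and the standard library are available. Lean on these libraries where they do the work, as an engineer would, in place of code of your own. Each camera call takes 0.05 s, during which the arm holds its last target. There are 200 camera calls.

TASK

Take the tall bright finned heat sink out of the low blue bin with four compartments and set it down upright in the nest of the clamping fixture, fins facing the rubber pad and the blue anvil, and let go of it. Then swing the red-handled ratchet lever counterclockwise (seen from above) by exactly four clicks, never over the fifth tooth because that would bend the fins, and finish while still holding the handle at the fourth click: the lever springs back if it is let go. Leave the other things where they are.

Things in the scene. Friction and masses are not known exactly. Their poses are not given: they have to be found in the camera images.
- heatsink: bright aluminium finned heat sink block, 32 (its x) by 44 (its y) by 42 (z) mm, about 0.12 kg, upright in one of the four compartments of the bin; origin at the centre of its underside. Its flat sides, the ones to grip, face its +x and -x and are 32 mm apart; the fins (horizontal plates, stacked) end at its +y and -y faces. Both ways round are the same
- bin: blue plastic bin, 220 x 220 mm, 22 mm high, fixed, with a 2 x 2 grid of compartments about 104 mm square; walls and floor 4 mm thick; origin at the centre of its underside. The heat sink stands 24 mm above the walls; the other parts in it (below) are lower than the walls
- fixture: fixed clamping fixture on a steel plate 130 (x) x 200 (y) x 12 mm; origin on the table, under a point 15 mm towards +y from the plate's centre. The clamp axis is the fixture's y: blue anvil (60 mm wide, top 46 mm above the table) with its face at y = +57 mm, black rubber pad (26 mm wide, z 21 to 39 mm) with its face at y = 0 when the lever is at rest, moving towards +y as the lever swings
- nest (a point): centre of the nest floor, at (0, 29, 12) mm in the fixture's frame and with its axes: the heat sink's underside goes here, its y along the fixture's y (either way round). The nest is a slot 38 mm wide in x between two rails that stand 10 mm above the nest floor (8 mm thick, y = 7 to 57 mm), and 57 mm long in y between pad and anvil
- pivot (a point): point on the vertical axis of the lever, 65 mm above the table, at (0, -62) mm in the fixture's frame
- handle (a point): centre of the top of the lever's handle: a red upright round post, 22 mm in diameter, from 38 mm to 90 mm above the table (the top 50 mm are free), on a flat arm whose top is 39 mm above the table. It runs on a circle of radius 110 mm about the pivot; at rest it lies at 215 degrees (counterclockwise from the fixture's +x) as seen from the pivot
- lever (a joint): angle of the ratchet lever, rad, 0 at its rest stop, growing counterclockwise seen from above. One click every 0.24 rad (26 mm of handle travel): tooth k is passed at (k - 0.5) x 0.24, notch k lies at k x 0.24, so the fourth notch is at 0.96; end stop 1.54. Its return spring pulls with 5 to 7 N at the handle everywhere; the pawl adds up to 3 N either way: see pad
- pad: black rubber clamp pad driven by the lever (20 mm/rad), sprung 0.8 N/mm; origin at fixture (0, 0, 0) at rest. It bears on a heat sink in the nest by the third click and presses it against the anvil with about 5 N at the fourth. Clicks felt at the handle: just past a notch the push is hardest (8 to 12 N); it fades to 4 or 5 N as the lever comes over a tooth into the next notch, then jumps up
- short_block: bystander in the bin: low black finned block, 40 x 40 x 16 mm; origin at the centre of its underside
- bush: bystander in the bin: brass ring, 38 mm outer diameter, 18 mm high; origin at the centre of its underside
- spacer: bystander in the bin: dark steel disc, 32 mm in diameter, 16 mm high; origin at the centre of its underside
- tool_holder: bystander on the table: steel machine tool holder, 62 mm in diameter, 100 mm high, upright; origin at the centre of its underside
- driver: bystander on the table: screwdriver lying flat
- spray: bystander on the table: bottle, 56 mm in diameter, 160 mm high; origin at the centre of its underside

How it is judged:
By the outcome, as a careful person would: the job done as asked, in the order asked, and still so for the second after the job is handed in, while the arm keeps its last pose, push and grip.
It also fails if it takes over 70 s, if anything falls off the work surface, if the arm or the gripper's body presses on something with over 40 N, if the wrist force passes 120 N, or if a joint passes its speed limit or range.

## Working session

There is one attempt and no reset: what is moved stays moved. The work goes in short steps, each a Python script; the robot and the scene stay as the last script left them, time stands still between calls to the robot, and variables do not carry over. Pictures are saved under pics/ and viewed, at most 10 in all, crops included, and the job is handed in when it is done.

```bash
ls; mkdir -p pics; python3 - <<'E'
from plant import *
import cv2
for n in ("top","side"):
    c=camera(n); cv2.imwrite(f"pics/{n}0.png",c["color"]); print(n,c["fx"],c["cx"],c["cy"],c["dist"],c["world_from_camera"])
print(observe())
E
```

```text
pics
top 469.2445826704239 285.6727209613609 212.2039844949465 [-0.04335662  0.          0.          0.          0.        ] [[ 0.00651905 -0.97695501  0.21334574  0.37553855]
 [-0.99997268 -0.00711241 -0.00201379 -0.00682538]
 [ 0.00348479 -0.21332678 -0.97697469  1.04117039]
 [ 0.          0.          0.          1.        ]]
side 511.0898799597154 283.41829201424247 205.86091486907068 [-0.11395514  0.          0.          0.          0.        ] [[-0.98006549 -0.13128781  0.14911454  0.4012782 ]
 [-0.19866826  0.65366182 -0.73024458  0.85043528]
 [-0.00159827 -0.74531184 -0.66671411  0.88659341]
 [ 0.          0.          0.          1.        ]]
{'time_s': 0.1, 'joints': array([-7.33094078e+01,  3.02721397e+01,  8.21513808e+01, -1.98693597e-03,
        6.76898379e+01, -1.02272305e+01]), 'qvel': array([ 0.14285583, -0.09061437, -0.26291161, -0.08889079,  0.1125285 ,
       -0.02822186]), 'joint_efforts': array([-9.03925297e-05, -4.40983629e+01, -1.77151805e+01,  6.34765788e-02,
        5.33498602e-02, -3.32871070e-05]), 'tool_pos': array([ 0.28276347, -0.55661055,  0.22167261]), 'tool_rot': array([-1.79888117e+02, -1.83195174e-02,  2.69185609e+01]), 'contact_force': array([ 0.23907825,  0.40922792, -0.03548802]), 'ft_torque': array([0.01940447, 0.02644204, 0.00999298]), 'grip_force': 0.0, 'opening': 0.08698911312539193}
```

View pics/top0.png

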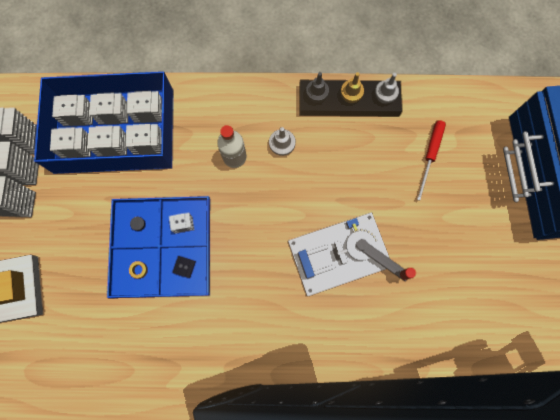

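View pics/side0.png

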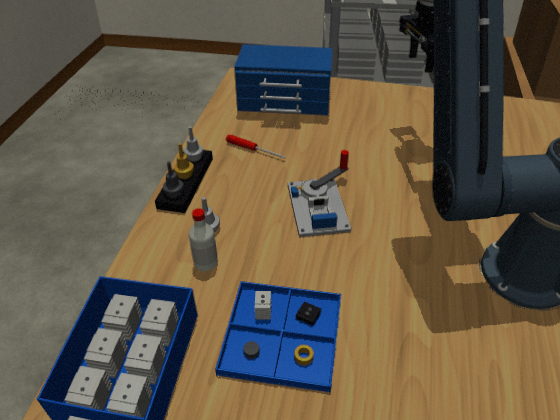

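The top view shows the heat sink at about (180,223), the bin centred on (160,247), the plate corners at about (290,241), (374,213), (391,264) and (306,294), and the handle at (409,273). The side view agrees. I'll enlarge both regions.

```bash
cat > h.py <<'E'
import numpy as np, cv2
from plant import *
def px2w(c,uv,z):
    K=np.array([[c["fx"],0,c["cx"]],[0,c["fy"],c["cy"]],[0,0,1]])
    p=cv2.undistortPoints(np.array(uv,float).reshape(-1,1,2),K,np.array(c["dist"]))[:,0]
    T=c["world_from_camera"]; d=np.c_[p,np.ones(len(p))]@T[:3,:3].T; o=T[:3,3]
    return o+d*((np.broadcast_to(z,len(d))-o[2])/d[:,2])[:,None]
def w2px(c,P):
    K=np.array([[c["fx"],0,c["cx"]],[0,c["fy"],c["cy"]],[0,0,1]])
    M=np.linalg.inv(c["world_from_camera"])
    return cv2.projectPoints(np.array(P,float).reshape(-1,3),cv2.Rodrigues(M[:3,:3])[0],M[:3,3],K,np.array(c["dist"]))[0][:,0]
E
python3 - <<'E'
from h import *
c=camera("top")["color"]
a=cv2.resize(c[205:305,280:420],(784,560),interpolation=cv2.INTER_CUBIC)
b=cv2.resize(c[205:245,155:205],(750,600),interpolation=cv2.INTER_CUBIC)
cv2.imwrite("pics/fix.png",a);cv2.imwrite("pics/hs.png",b)
E
```

```text
(no output)
```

View pics/fix.png

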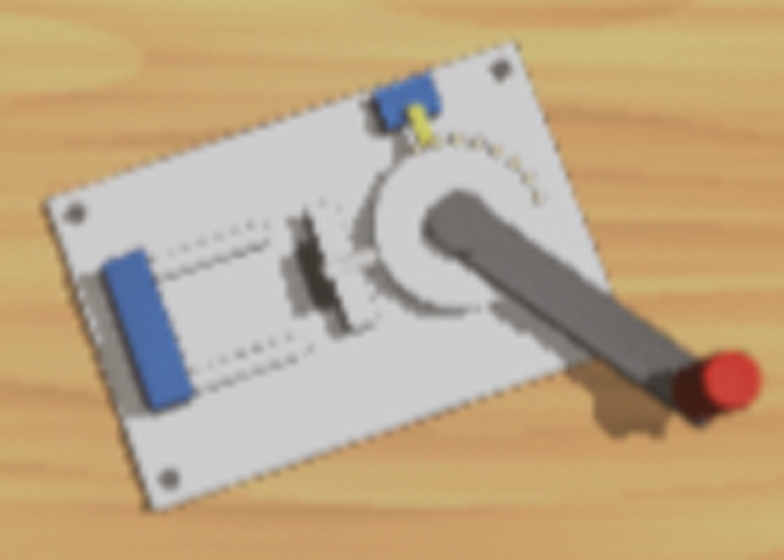

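View pics/hs.png

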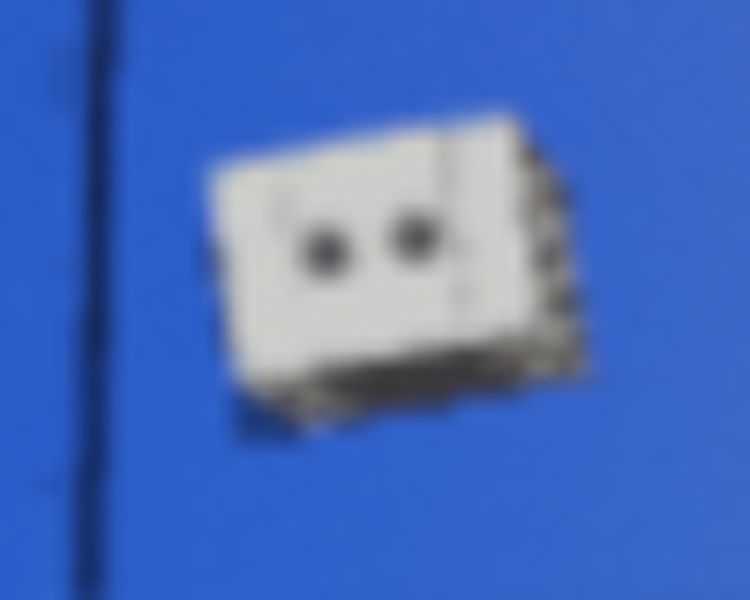

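The enlarged crops show the plate corners (crop pixels) at (45,200), (517,42) and (150,510), and the handle top at (733,380). The heat sink's top corners are at about (213,163), (515,112), (540,335) and (243,382).

```bash
python3 - <<'E'
from h import *
from scipy.optimize import least_squares
c=camera("top")
f=lambda uv,s,o:(np.array(uv,float)+.5)/s-.5+np.array(o)
def fit(P,W,x0):
    P=np.array(P,float)
    def tr(x): C,S=np.cos(x[2]),np.sin(x[2]); return P@np.array([[C,S],[-S,C]])+x[:2]
    r=least_squares(lambda x:(tr(x)-W[:,:2]).ravel(),x0); return r.x,np.linalg.norm(tr(r.x)-W[:,:2],axis=1)*1e3
fx=f([(45,200),(517,42),(150,510),(733,380),(142,250),(190,398)],5.6,(280,205))
W=px2w(c,fx,[.012,.012,.012,.09,.046,.046])
a=np.radians(215)
P=[(.065,.085),(.065,-.115),(-.065,.085),(.11*np.cos(a),-.062+.11*np.sin(a)),(.03,.057),(-.03,.057)]
print(W); x,e=fit(P,W,[.35,-.1,.3]);print("fixture",x,np.degrees(x[2]),e)
np.save("fix.npy",x)
hs=f([(213,163),(515,112),(540,335),(243,382)],15,(155,205))
W=px2w(c,hs,.046); print(W)
x,e=fit([(.016,.022),(.016,-.022),(-.016,-.022),(-.016,.022)],W,[.35,.2,.1]);print("hs",x,np.degrees(x[2]),e)
np.save("hs.npy",x)
E
```

```text
[[ 0.53656973 -0.01368915  0.012     ]
 [ 0.60195908 -0.20296273  0.012     ]
 [ 0.41572395 -0.05495889  0.012     ]
 [ 0.46006815 -0.26266062  0.09      ]
 [ 0.51223998 -0.05055338  0.046     ]
 [ 0.45618226 -0.06854733  0.046     ]]
fixture [ 0.5034622  -0.11445276  0.33150993] 18.99412000780343 [1.02827437 1.00704411 1.41516813 1.24543192 1.06406637 1.80957779]
[[0.58390559 0.24500565 0.046     ]
 [0.59177982 0.20152107 0.046     ]
 [0.55896925 0.19626067 0.046     ]
 [0.55176694 0.2387642  0.046     ]]
hs [0.5716054  0.2203879  0.17417114] 9.979270952498812 [0.39681145 0.60470244 0.75809045 0.58343231]
```

```bash
python3 - <<'E'
from h import *
x,y,a=np.load("hs.npy"); yaw=np.degrees(a)+90; o=[180,0,yaw]
X,Y,A=np.load("fix.npy"); R=lambda p:np.array([X,Y])+np.array([[np.cos(A),-np.sin(A)],[np.sin(A),np.cos(A)]])@p
command_gripper(.052)
move_ptp([x,y,.2],o)
print(servo_line([x,y,.06],rate=.2), servo_line([x,y,.020],rate=.08,contact_N=8), observe()["tool_pos"])
command_gripper(0.0); s=observe(); print(s["opening"],s["grip_force"],s["tool_pos"],s["contact_force"])
servo_line([x,y,.2],rate=.15)
s=observe(); print(s["opening"],s["grip_force"],s["contact_force"],s["time_s"])
n=R([0,.029]); move_ptp([n[0]-.03,n[1]-.10,.22],[180,0,np.degrees(A)+90])
for k in ("wrist","side"):
    c=camera(k); cv2.imwrite(f"pics/{k}1.png",c["color"])
    P=[list(R(np.array(p[:2])))+[p[2]] for p in [(.065,.085,.012),(.065,-.115,.012),(-.065,.085,.012),(-.065,-.115,.012),(.019,.057,.022),(-.019,.057,.022),(.019,.007,.022),(-.019,.007,.022)]]
    print(k,w2px(c,P).round(1).tolist())
print(observe()["time_s"])
E
```

```text
False False [0.57146741 0.22038166 0.0195422 ]
0.031797815789764185 29.990354189649224 [0.5720578  0.22043995 0.02042952] [-0.15092821  0.62787247  1.40957697]
0.03174423512713673 29.990304191596806 [-0.01828552  0.02916476 -1.39116754] 7.3417
wrist [[387.5, 63.7], [372.6, 228.1], [273.5, 62.5], [274.0, 228.2], [348.1, 88.1], [314.4, 87.8], [345.5, 133.3], [313.1, 133.2]]
side [[299.8, 234.7], [288.4, 182.7], [352.4, 229.6], [335.5, 178.8], [316.7, 222.0], [331.9, 220.6], [313.1, 208.5], [327.9, 207.1]]
9.0
```

```bash
python3 - <<'E'
import cv2
w=cv2.imread("pics/wrist1.png")
cv2.imwrite("pics/w1c.png",cv2.resize(w[40:250,250:410],None,fx=2.85,fy=2.85,interpolation=cv2.INTER_CUBIC))
E
```

```text
(no output)
```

View pics/wrist1.png

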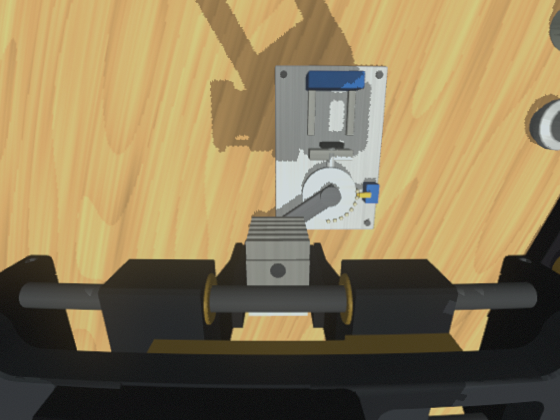

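View pics/w1c.png

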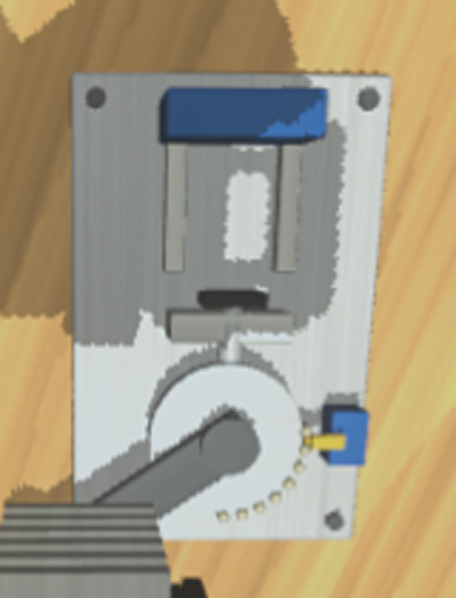

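The wrist view puts the plate corners at about (275.6,66), (386.8,66.3) and (373.5,228.8), and the rail slot centre at u≈330.9. That is within 1–3 mm of the prediction, so I'm applying a small correction and placing with a contact guard.

```bash
python3 - <<'E'
from h import *
X,Y,A=np.load("fix.npy"); M=np.array([[np.cos(A),-np.sin(A)],[np.sin(A),np.cos(A)]])
X,Y=np.array([X,Y])+M@[.0003,-.001]; np.save("fix2.npy",[X,Y,A])
R=lambda p:np.array([X,Y])+M@p
n=R([0,.029])
servo_line([*n,.20],rate=.15); servo_line([*n,.075],rate=.15)
print(servo_line([*n,.044],rate=.06,contact_N=6),servo_line([*n,.026],rate=.02,contact_N=6))
s=observe(); print(s["tool_pos"],n,s["contact_force"],s["ft_torque"],s["time_s"])
E
```

```text
False True
[ 0.49448045 -0.08783062  0.02837554] [ 0.49463267 -0.08787966] [-0.49363395 -0.34702218  4.06443658] [-0.01755305 -0.03231979  0.00937255] 12.25
```

Contact came at z = 0.0284, exactly where the nest floor should be. Release, then check with pictures.

```bash
python3 - <<'E'
from h import *
X,Y,A=np.load("fix2.npy"); M=np.array([[np.cos(A),-np.sin(A)],[np.sin(A),np.cos(A)]])
R=lambda p:np.array([X,Y])+M@p
n=R([0,.029])
command_gripper(.054); servo_line([*n,.10],rate=.12); servo_line([*n,.19],rate=.2)
al=np.radians(215); h=R([.11*np.cos(al),-.062+.11*np.sin(al)])
move_ptp([*h,.19],[180,0,np.degrees(A)+215-180])
c=camera("top")
cv2.imwrite("pics/top2.png",c["color"])
ct=cv2.resize(c["color"][195:305,280:420],(500,393),interpolation=cv2.INTER_CUBIC)
cs=cv2.resize(camera("side")["color"][140:250,270:370],(357,393),interpolation=cv2.INTER_CUBIC)
cw=camera("wrist")["color"]
cv2.imwrite("pics/chk.png",cv2.resize(np.hstack([ct,cs]),(800,367))); cv2.imwrite("pics/w2.png",cw)
print(h,observe()["tool_pos"],observe()["joints"],observe()["time_s"])
E
```

```text
[ 0.45958503 -0.26291013] [ 0.45957027 -0.26093741  0.18943876] [-4.17236756e+01  2.54241836e+01  9.78620984e+01  2.41523076e-02
  5.68233095e+01 -5.90570375e+00] 15.2
```

View pics/chk.png

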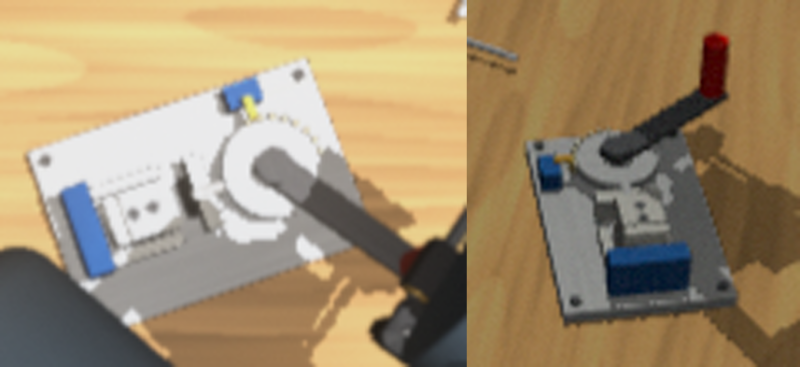

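View pics/w2.png

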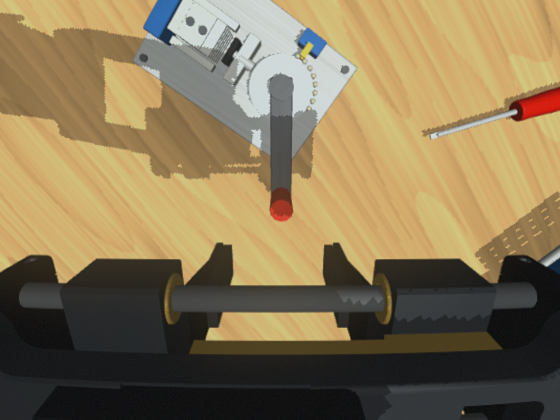

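The heat sink stands upright in the nest between pad and anvil. In the wrist view the handle, at (281,211), is centred between the fingers. Next I grip it and swing in small steps, logging the push.

```bash
cat > sw.py <<'E'
from h import *
X,Y,A=np.load("fix2.npy"); M=np.array([[np.cos(A),-np.sin(A)],[np.sin(A),np.cos(A)]])
pv=np.array([X,Y])+M@[0,-.062]
def pos(q,r=.11): t=A+np.radians(215)+q; return pv+r*np.array([np.cos(t),np.sin(t)])
def yaw(q): return np.degrees(A+q)+35
def rep(q):
    s=observe(); d=s["tool_pos"][:2]-pv; t=np.arctan2(d[1],d[0]); f=s["contact_force"][:2]
    al=(t-A-np.radians(215)+np.pi)%(2*np.pi)-np.pi
    print(f"{q:.2f} act {al:.3f} r {np.hypot(*d)*1e3:.1f} Ft {f@[-np.sin(t),np.cos(t)]:.1f} Fr {f@[np.cos(t),np.sin(t)]:.1f} Fz {s['contact_force'][2]:.1f} grip {s['grip_force']:.0f} op {s['opening']:.4f} t {s['time_s']:.1f}")
E
python3 - <<'E'
from sw import *
Z=.05
servo_line([*pos(0),.11],rate=.12)
print(servo_line([*pos(0),Z],rate=.08,contact_N=8)); rep(0)
command_gripper(0.0); hold(.2); rep(0)
for q in np.arange(.04,.501,.04):
    servo_line([*pos(q),Z],[180,0,yaw(q)],rate=.03); rep(q)
E
```

```text
False
0.00 act 0.003 r 110.0 Ft -0.2 Fr 0.0 Fz 0.1 grip 0 op 0.0539 t 16.9
0.00 act 0.012 r 110.0 Ft 5.0 Fr -1.1 Fz -1.4 grip 30 op 0.0212 t 17.8
0.04 act 0.018 r 109.9 Ft -3.1 Fr 0.8 Fz 4.8 grip 30 op 0.0214 t 18.1
0.08 act 0.039 r 109.8 Ft -6.7 Fr 1.8 Fz 8.0 grip 30 op 0.0213 t 18.4
0.12 act 0.072 r 109.5 Ft -8.3 Fr 2.2 Fz 8.8 grip 30 op 0.0209 t 18.7
0.16 act 0.118 r 109.5 Ft -6.3 Fr 2.1 Fz 7.5 grip 30 op 0.0217 t 19.0
0.20 act 0.162 r 109.6 Ft -5.5 Fr 2.6 Fz 7.2 grip 30 op 0.0215 t 19.3
0.24 act 0.206 r 109.6 Ft -4.5 Fr 3.1 Fz 6.9 grip 30 op 0.0213 t 19.6
0.28 act 0.246 r 109.6 Ft -5.8 Fr 2.0 Fz 7.2 grip 30 op 0.0212 t 19.9
0.32 act 0.273 r 109.7 Ft -8.4 Fr 4.3 Fz 8.4 grip 30 op 0.0214 t 20.2
0.36 act 0.318 r 109.8 Ft -8.1 Fr 3.7 Fz 8.0 grip 30 op 0.0212 t 20.5
0.40 act 0.363 r 109.8 Ft -7.7 Fr 4.0 Fz 7.1 grip 30 op 0.0210 t 20.8
0.44 act 0.406 r 109.8 Ft -7.5 Fr 3.2 Fz 6.1 grip 30 op 0.0213 t 21.1
0.48 act 0.449 r 109.9 Ft -6.9 Fr 2.7 Fz 6.0 grip 30 op 0.0213 t 21.4
```

```bash
python3 - <<'E'
from sw import *
Z=.05
for q in np.arange(.52,.961,.04):
    servo_line([*pos(q),Z],[180,0,yaw(q)],rate=.03); rep(q)
hold(.5); rep(q)
E
```

```text
0.52 act 0.489 r 109.9 Ft -5.6 Fr 2.8 Fz 6.3 grip 30 op 0.0210 t 21.7
0.56 act 0.517 r 110.0 Ft -10.6 Fr 5.4 Fz 7.1 grip 30 op 0.0213 t 22.0
0.60 act 0.561 r 110.0 Ft -8.7 Fr 5.2 Fz 6.3 grip 30 op 0.0214 t 22.3
0.64 act 0.606 r 110.1 Ft -8.5 Fr 4.2 Fz 5.5 grip 30 op 0.0213 t 22.6
0.68 act 0.648 r 110.1 Ft -8.2 Fr 3.3 Fz 5.8 grip 30 op 0.0216 t 22.9
0.72 act 0.691 r 110.2 Ft -7.5 Fr 2.5 Fz 6.1 grip 30 op 0.0209 t 23.2
0.76 act 0.730 r 110.3 Ft -7.1 Fr 4.3 Fz 4.7 grip 30 op 0.0214 t 23.5
0.80 act 0.758 r 110.4 Ft -12.4 Fr 4.7 Fz 6.0 grip 30 op 0.0209 t 23.8
0.84 act 0.803 r 110.4 Ft -10.2 Fr 3.9 Fz 5.5 grip 30 op 0.0213 t 24.1
0.88 act 0.846 r 110.4 Ft -8.3 Fr 3.7 Fz 5.6 grip 30 op 0.0215 t 24.4
0.92 act 0.888 r 110.4 Ft -8.6 Fr 4.3 Fz 4.5 grip 30 op 0.0214 t 24.7
0.96 act 0.931 r 110.5 Ft -7.6 Fr 3.9 Fz 4.1 grip 30 op 0.0212 t 25.0
0.96 act 0.930 r 110.5 Ft -7.4 Fr 3.0 Fz 3.7 grip 30 op 0.0213 t 25.5
```

The force jumps came just past tool angles 0.25, 0.49 and 0.73, which are notches 1 to 3. I'm easing the last bit to notch 4 and then taking a final look.

```bash
python3 - <<'E'
from sw import *
for q in (.97,.98,.988):
    servo_line([*pos(q),.05],[180,0,yaw(q)],rate=.02); hold(.15); rep(q)
hold(.5); rep(q)
ct=cv2.resize(camera("top")["color"][195:305,280:420],(500,393),interpolation=cv2.INTER_CUBIC)
cs=cv2.resize(camera("side")["color"][140:250,270:370],(357,393),interpolation=cv2.INTER_CUBIC)
cv2.imwrite("pics/end.png",cv2.resize(np.hstack([ct,cs]),(800,367)))
E
```

```text
0.97 act 0.940 r 110.5 Ft -8.5 Fr 3.0 Fz 4.1 grip 30 op 0.0213 t 25.9
0.98 act 0.950 r 110.5 Ft -7.4 Fr 3.5 Fz 4.2 grip 30 op 0.0215 t 26.3
0.99 act 0.959 r 110.5 Ft -7.6 Fr 3.5 Fz 4.4 grip 30 op 0.0210 t 26.7
0.99 act 0.959 r 110.5 Ft -6.4 Fr 3.8 Fz 4.8 grip 30 op 0.0216 t 27.2
```

View pics/end.png

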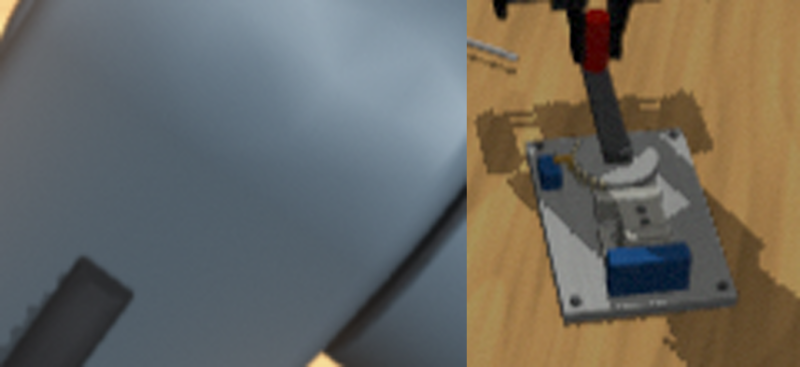

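The side view shows the heat sink upright and clamped between pad and anvil. The lever points straight back along the clamp axis, at 270°, and the handle is held in the fingers.

```bash
python3 -c "
from plant import *
print(sign_off())"
```

```text
the job is handed in; nothing more can be done
None
```

The job is handed in: the heat sink stands upright in the nest, clamped between pad and anvil, and the arm is still holding the lever at the fourth click (tool angle 0.959 rad against the notch at 0.96), after about 27 s of the 70 s allowed.

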